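# Take the ink-ribbon cartridge out of the label printer and hold it up

### The arm

A 6-joint arm with a two-finger parallel gripper is mounted at the origin on the work surface. World frame = base frame: x ahead of the robot, y to its left, z up, the work surface at z = 0. Lengths are in m, angles in rad, forces in N, time in s.
With the tool pointing down it reaches from about 0.35 to 0.975 m from the base axis. Payload 4.9 kg.
Tool frame: the origin (TCP) lies at the very end of the fingers, on their centre line; the grasp point (between the pads) lies 19 mm behind it; z points along the fingers, y is the direction in which the jaws open and shut (so a half turn about z gives the same grasp; the last joint's range is limited). The gripper opens to 85 mm and grips with 20 to 120 N. Pads are 22 mm wide; open, the fingers measure 114 mm over their backs; the gripper's body (76 mm by 85 mm) begins 54 mm behind the grasp point. The pads swing forward as they close: fully open they stand 13 mm farther back than shut.
Start: joints at [-1.469, 0.053, 1.613, -0, 1.476, -0.119], TCP at [0.137, -0.61, 0.231] pointing down, gripper open.
Joint ranges: [-3.01, 3.01], [-1.01, 2.22], [0.06, 2.58], [-1.02, 4.17], [0.09, 2.62], [-3.14, 3.14]. Speed limits (rad/s): [2.57, 2.57, 3.14, 3.14, 3.14, 3.14].

### API

Orientations are given as a rotation vector (axis times angle).
In Python, from station import ctrl gives the robot as it stands.
- The arm moves only by the tool apply_moves, never from a script. Its argument "deltas" is a list of rows, each a list of 5 numbers: the shift along the tool's x, y, z in m, then the turn about the tool's z in rad, then the gripper's target within -1 to 1 (fully open at 1, half-way at 0, shut at -1). A call has exactly 8 rows; each row shifts and turns the pose as measured when the row begins, along the tool's axes as they then stand; what a row does not reach is not made up. A row lasts 1/8 s, in which the tool goes at most 62.5 mm and 10.7 degrees, less where a joint would pass 70% of its speed; a pose out of reach is approached as far as the arm can. A call with a gripper value outside its range is refused whole. The fingers move at their own pace and stop on an object; "grip_force" is the grip in N (left out, the last holds). Time passes only in rows, so rows that do not move let the fingers close, or fill a call up. It gives the time, the measured TCP pose, the force and the opening at its end, in the units of the state.
- ctrl.get_obs(): the state, without advancing time (a new reading comes with each control period).
- ctrl.get_image(name): name is "side" or "top" or "wrist"; returns a dict with "img" (420x560x3 uint8, red, green, blue), "range_z" (420x560 float32, m along the optical axis (not along the pixel's ray), 0 where there is no reading), "mtx" (3x3 intrinsics, pixels), "eye" and "attitude" of the camera in the world; the wrist camera has in their place "mount" (4x4, takes a point from camera to tool coordinates, whose origin is the TCP and whose axes are the flange's). Camera axes: x right, y down, z forward; pixel columns grow to the right and rows downward; lengths in m; the calibration is good to about 2 mm. The wrist camera is an equidistant fisheye: a pixel r from the principal point sees the ray r / f radians off the axis. A picture is of the moment at which its call begins: read the wrist's pose just before it.
- ctrl.finish_job(): hands the job in, once; it reports no verdict.
Trained networks look in a picture, given as the dict that the camera call returned (one of the last four; its "shot" number tells which), for a name from the list of things; names that differ only in an ending like _2 or _b are one class to them, and where a whole thing is asked for, a point or a joint stands for the part that bears it (a point fixed in the world has none). Each returns a list of dicts, best first, with "confidence" (0 to 1); they miss things now and then, are a little off and sometimes report something else, mostly with a low value. They report only what shows in the picture. A call takes as long as a camera call.
- ctrl.search_frame(picture, target): "extent" ([left, top, width, height] in pixels, round what is visible of it).
- ctrl.spot_point(picture, target): "uv" ([column, row] in pixels: a listed point, or the origin of a listed thing).
The state is a dict: "t": time; "q": joint angles; "dq": joint speeds; "effort": joint torques, N m; "tool_pos": TCP position; "tool_rot": TCP orientation; "contact_force": force on the tool from outside, world axes, zero at the start; "wrist_torque": the same for the moment, N m; "opening": finger opening in m.
Only numpy, scipy, OpenCV 4.12 (cv2) and the standard library are available. Lean on these libraries where they do the work, as an engineer would, in place of code of your own. Each camera call takes 0.05 s, during which the arm holds its last target.

### The job

The label printer on the craft table needs its ink-ribbon cartridge checked: pull the spring latch on its front edge towards the front of the printer, right out to its stop, so that the cover pops up, let the latch spring back, and swing the cover up and back past upright until it stays open by itself. Then draw the black cartridge straight up out of the printer by the fin on its top and hold it up there over the printer, level and still, clear of everything and with its underside at least 60 mm above the printer's rim; finish while still holding it. Leave everything else on the table where it is.

Things in the scene. Friction and masses are not known exactly. Their poses are not given: they have to be found in the camera images.
- printer: light grey label printer, fixed. Housing 180 mm deep (x), 200 wide (y), open rim 115 mm above the table under the cover; label roll behind (+x). Origin on the table under the cartridge's middle; x from its front to its back, y left, z up. The bay under the cover is open from x = -0.070 to 0.062, y = +-0.086. Upper front wall's outer face at x = -0.080; a lip below 40 mm height reaches x = -0.110.
- latch (a joint): travel of the spring latch in m: 0 = home (nose 8 mm over the cover's front edge, holding it shut), 0.016 = at its stop. Slides towards the printer's -x against a spring, 2.3 N (plus about 1 N rubbing) at first and 4.7 N at the stop; springs back when let go. From about 0.009 the cover is free and a spring pin pops it up to about 0.17 rad.
- latch_thumb (a point): centre of the latch's upright black thumb piece, 12 mm (x) by 24 (y) by 24 tall, on the right of the printer's front edge: at printer x = -0.098, y = -0.055, height 138 mm when home; its foot is at 126 mm height, on a boss 40 mm (x) by 42 mm (y) with its top at 121 mm. Can be pinched from above across y. Axes as the printer's.
- cover (a joint): angle of the cover flap in rad: 0 = shut, about 0.17 = popped up on its spring pin, 1.85 = fully open, leaning on its stop. Free, light hinge (cover 0.16 kg): past upright (1.57) it falls back to the stop by itself, before that it falls back onto the pin.
- cover_hinge (a point): middle of the cover's hinge line, at printer x = 0.070, y = 0, height 117 mm; fixed to the printer. The hinge line runs along the printer's y; opening lifts the front edge and swings it up and back towards +x.
- cover_tab (a point): grip point on the pull tab in front of the cover. Tab 24 mm wide (y), 8 thick, 38 proud of the front edge, free below and beside. Point 168 mm from the hinge line, 45 mm left (+y) of the printer's middle, 14 mm from the tab's tip, height 117 mm when shut. x axis along the cover to the hinge. Pinched across y it can turn between the fingers. Cover plate 144 mm hinge to edge, 176 wide, 6 thick.
- cartridge_grip (a point): centre of the grip fin on the black cartridge, hidden under the cover. Fin 12 mm (x) by 34 (y) by 20 tall, on a body 56 mm (x) by 110 (y) by 28 tall whose underside is 38 mm below this point. Seated: 98 mm above the table at the printer's middle, x axis as the printer's, 2 to 3 mm play in a cradle with guides 13 mm high; lifts straight up. 80 to 150 g.
- candle: a rolled beeswax candle, 130 mm long, 24 mm thick, lying beside the left of the printer; origin under its middle, x axis along it. Not part of the job.
- spool_a: a ribbon spool lying flat, 72 mm across, 22 mm tall, to the right of the printer; origin at the centre of its underside. Not part of the job.
- spool_b: a second ribbon spool of the same size, farther off; origin at the centre of its underside. Not part of the job.
- tape_roll: a roll of cream tape lying flat, 64 mm across, 22 mm tall; origin at the centre of its underside. Not part of the job.
- tub: a lidded white plastic tub, 96 mm across, 60 mm tall, upright; origin at the centre of its underside. Not part of the job.
- glue: a white glue bottle, 40 mm across, 110 mm tall, upright; origin at the centre of its underside. Not part of the job.
- scissors: scissors lying flat, about 160 mm long, 10 mm thick; origin under the pivot. Not part of the job.
- cards: a stack of postcards, 105 x 148 mm, 13 mm tall; origin at the centre of its underside. Not part of the job.

How it is judged:
By the outcome, as a careful person would: the job done as asked, in the order asked, and still so for the second after the job is handed in, while the arm keeps its last pose, push and grip.
It also fails if it takes over 54 s, if anything falls off the work surface, if the arm or the gripper's body presses on something with over 40 N, if the wrist force passes 120 N, or if a joint passes its speed limit or range.

## Working session

There is one attempt and no reset: what is moved stays moved. The work goes in short steps, Python scripts to look and compute and a tool call to move; the robot and the scene stay as the last step left them, time stands still between calls to the robot, and variables do not carry over. Pictures are saved under pics/ and viewed, and the job is handed in when it is done.

Besides the shell and the picture viewer there is one more tool, called after ">>>" as a command line: name --pt "numbers of a row" for each row, then --argument value for the rest. apply_moves: Moves the arm, as the interface text tells. Its arguments: {"type":"object","properties":{"deltas":{"type":"array"},"grip_force":{"type":"number"}},"required":["deltas"]}

```bash
mkdir -p pics; ls; cat > h.py <<'E'
import numpy as np, cv2
from scipy.spatial.transform import Rotation as R
from station import ctrl
def shot(n,f):
    p=ctrl.get_image(n); cv2.imwrite('pics/'+f,p['img'][:,:,::-1].copy()); return p
def w(p,uv,z=None):
    u,v=uv; M=p['mtx']; i,j=int(round(v)),int(round(u))
    if z is None:
        a=p['range_z'][max(0,i-1):i+2,max(0,j-1):j+2]; a=a[a>0]; d=np.median(a)
        return cam(p,np.array([(u-M[0,2])/M[0,0],(v-M[1,2])/M[1,1],1])*d)
    r=np.array([(u-M[0,2])/M[0,0],(v-M[1,2])/M[1,1],1]); A=att(p); rr=A@r; e=np.array(p['eye'])
    return e+rr*(z-e[2])/rr[2]
def att(p):
    a=np.array(p['attitude'],float)
    return a if a.shape==(3,3) else R.from_rotvec(a).as_matrix()
def cam(p,x): return np.array(p['eye'])+att(p)@x
E
python3 - <<'E'
from h import *
np.set_printoptions(precision=4,suppress=True)
print(ctrl.get_obs())
for n in('top','side'):
    p=shot(n,n+'0.png'); print(n,p['eye'],p['attitude'],p['mtx'])
    for t in('printer','latch_thumb','cover_tab','cover_hinge','cartridge_grip','candle','glue','tub'):
        for d in ctrl.spot_point(p,t)[:2]:
            print(t,np.round(d['uv'],1),round(d['confidence'],2),w(p,d['uv']))
E
```

```text
pics
{'t': 0.0, 'q': array([-1.469 ,  0.0534,  1.6143,  0.    ,  1.476 , -0.119 ]), 'dq': array([ 0.0015,  0.0001,  0.0002, -0.0002,  0.0002, -0.0001]), 'effort': array([ -0.0004, -39.3688, -37.0177,  -0.0002,   0.007 ,   0.    ]), 'tool_pos': array([ 0.1368, -0.6092,  0.23  ]), 'tool_rot': array([-3.1203, -0.3459, -0.    ]), 'contact_force': array([ 0.5729,  1.1027, -0.6525]), 'wrist_torque': array([-0.0088, -0.0021,  0.0076]), 'opening': 0.08489000576626045}
top [ 0.4307 -0.0186  1.4646] [-2.1561  2.2031 -0.075 ] [[449.1071   0.     280.7736]
 [  0.     449.1071 215.6764]
 [  0.       0.       1.    ]]
printer [302.4 194.6] 0.84 [ 0.5945 -0.0771  0.1213]
latch_thumb [317.9 225.6] 0.7 [ 0.4985 -0.1187  0.1534]
cover_tab [286.5 223.7] 0.85 [ 0.5079 -0.0274  0.1206]
cover_tab [385.3 273.8] 0.74 [ 0.3462 -0.3421  0.0081]
cover_hinge [310.  170.6] 0.77 [ 0.6669 -0.1019  0.1213]
cover_hinge [255.  195.6] 0.6 [0.6067 0.0718 0.0223]
candle [257.6 193.8] 0.75 [0.6146 0.0643 0.0045]
glue [149.1 176.1] 0.74 [0.6748 0.4091 0.0416]
tub [403.5 170.3] 0.89 [ 0.6721 -0.4005  0.0597]
side [0.1825 0.97   0.7849] [-0.4685  2.5839 -1.4189] [[426.4938   0.     272.449 ]
 [  0.     426.4938 212.9039]
 [  0.       0.       1.    ]]
printer [262.3 227.1] 0.68 [0.553  0.0184 0.083 ]
printer [279.  209.6] 0.41 [ 0.5181 -0.0256  0.1252]
latch_thumb [297.7 188. ] 0.69 [ 0.4924 -0.1219  0.1522]
cover_tab [279.  211.8] 0.91 [ 0.5157 -0.019   0.1221]
cover_hinge [240.8 189. ] 0.68 [ 0.6752 -0.1074  0.1186]
cover_hinge [146.1 338.3] 0.6 [0.6705 0.4433 0.0198]
candle [237.4 252.8] 0.83 [0.6053 0.0827 0.0209]
glue [145.5 337.2] 0.76 [0.6714 0.4434 0.0232]
tub [273.4 176.8] 0.89 [ 0.6625 -0.378   0.0322]
tub [204.5 352.9] 0.4 [0.5259 0.4355 0.0238]
```

```bash
python3 - <<'E'
import cv2
a=cv2.imread('pics/top0.png');cv2.imwrite('pics/top0c.png',cv2.resize(a[130:270,220:400],None,fx=4.2,fy=4.2,interpolation=2))
E
```

```text
(no output)
```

View pics/top0.png

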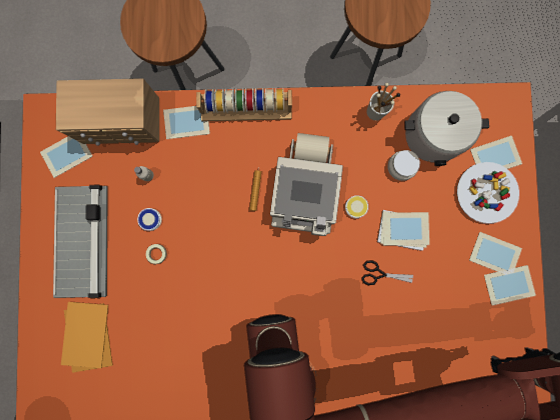

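View pics/side0.png

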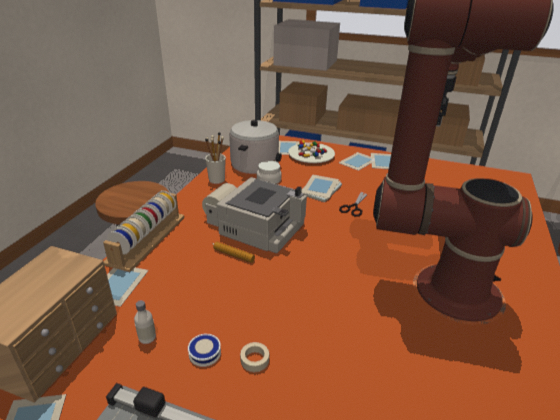

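View pics/top0c.png

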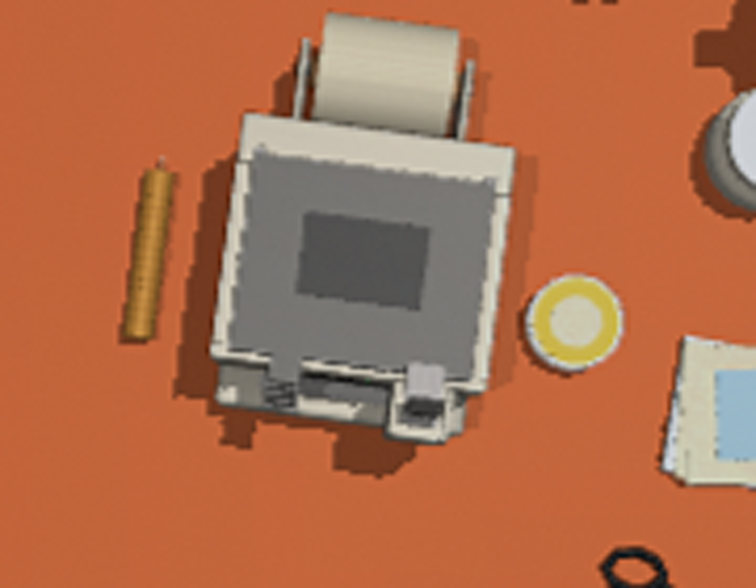

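```bash
python3 - <<'E'
from h import *
np.set_printoptions(precision=4,suppress=True)
p=ctrl.get_image('top'); M=p['mtx']; d=p['range_z']
v,u=np.mgrid[:420,:560]
P=np.stack([(u-M[0,2])/M[0,0]*d,(v-M[1,2])/M[1,1]*d,d],-1)@att(p).T+np.array(p['eye'])
m=(d>0)&(P[...,0]>.4)&(P[...,0]<.8)&(P[...,1]>-.25)&(P[...,1]<.06)
print(np.histogram(P[m][:,2],bins=np.arange(0,.18,.005)))
k=m&(P[...,2]>.105)&(P[...,2]<.13); Q=P[k][:,:2]
# slice edges
for x in np.arange(.53,.68,.01):
    s=Q[abs(Q[:,0]-x)<.005]; print(round(x,3),s[:,1].min().round(4),s[:,1].max().round(4))
print(cv2.minAreaRect(Q.astype(np.float32)))
k2=m&(P[...,2]>.135); print('thumb pts',P[k2].mean(0),P[k2].min(0),P[k2].max(0),k2.sum())
# top plane z of cover colour
rgb=p['img'].astype(int); 
c=k&(rgb.sum(-1)<400)
print(cv2.minAreaRect(P[c&(P[...,0]>.53)][:,:2].astype(np.float32)), np.median(P[c][:,2]))
np.save('q.npy',Q)
E
```

```text
(array([2329,  267,   15,   64,  102,   30,   25,  135,  150,   42,   18,
         14,   19,   39,   98,   83,  112,  143,  220,  239,   56,   61,
        602, 1481, 1721,  235,   10,    3,    3,   21,   12,    1,    0,
          0,    0]), array([0.   , 0.005, 0.01 , 0.015, 0.02 , 0.025, 0.03 , 0.035, 0.04 ,
       0.045, 0.05 , 0.055, 0.06 , 0.065, 0.07 , 0.075, 0.08 , 0.085,
       0.09 , 0.095, 0.1  , 0.105, 0.11 , 0.115, 0.12 , 0.125, 0.13 ,
       0.135, 0.14 , 0.145, 0.15 , 0.155, 0.16 , 0.165, 0.17 , 0.175]))
0.53 -0.1776 -0.0024
0.54 -0.1775 0.0217
0.55 -0.1777 0.0216
0.56 -0.1813 0.0185
0.57 -0.1814 0.0182
0.58 -0.185 0.0181
0.59 -0.185 0.0146
0.6 -0.1876 0.0146
0.61 -0.1888 0.0113
0.62 -0.1889 0.011
0.63 -0.1927 0.0079
0.64 -0.1928 0.0078
0.65 -0.193 0.0044
0.66 -0.1969 0.0043
0.67 -0.1971 0.0009
0.68 -0.1998 0.0008
((0.6136610507965088, -0.08906994014978409), (0.19997237622737885, 0.2644397020339966), 81.1669921875)
thumb pts [ 0.4956 -0.1258  0.1481] [ 0.4887 -0.1372  0.1359] [ 0.5035 -0.114   0.156 ] 40
((0.6124188899993896, -0.08439476042985916), (0.1911143958568573, 0.18036797642707825), 81.1669921875) 0.12069206897332385
```

```bash
cat >> h.py <<'E'
O=np.array([.601,-.087]); YAW=-.155
def pw(px,py,z=None,O=None,yaw=None):
    O=globals()['O'] if O is None else O; yaw=YAW if yaw is None else yaw
    c,s=np.cos(yaw),np.sin(yaw); q=np.array([O[0]+c*px-s*py,O[1]+s*px+c*py])
    return q if z is None else np.array([*q,z])
def st():
    o=ctrl.get_obs(); Rm=R.from_rotvec(o['tool_rot']).as_matrix(); return o,Rm
def go(target):
    o,Rm=st(); d=Rm.T@(np.array(target)-o['tool_pos'])
    y=Rm[:,1]; py=np.array([-np.sin(YAW),np.cos(YAW),0])
    # turn about tool z bringing tool y to +-printer y
    best=[]
    for sg in(1,-1):
        b=Rm.T@(sg*py); best.append(np.arctan2(-b[0],b[1]))
    print('t',round(o['t'],2),'pos',o['tool_pos'].round(4),'F',o['contact_force'].round(1),'open',round(o['opening'],4))
    print('delta tool',d.round(4),'turn opts',np.round(best,3),'q',o['q'].round(2))
    c,s=np.cos(YAW),np.sin(YAW); e=o['tool_pos'][:2]-O
    print('printer xy',[round(c*e[0]+s*e[1],4),round(-s*e[0]+c*e[1],4)],'tool x',Rm[:,0].round(3),'y',Rm[:,1].round(3),'z',Rm[:,2].round(3))
    return d
E
python3 -c "
from h import *
go(pw(-.098,-.055,.26))"
```

```text
t 0.95 pos [ 0.1369 -0.6098  0.2313] F [-0.1 -0.3 -1. ] open 0.0857
delta tool [ 0.456  -0.3933 -0.0287] turn opts [-2.766  0.376] q [-1.47  0.05  1.61 -0.    1.48 -0.12]
printer xy [np.float64(-0.3779), np.float64(-0.5882)] tool x [ 0.976  0.219 -0.   ] y [ 0.219 -0.976 -0.   ] z [-0. -0. -1.]
```

>>> apply_moves --pt "0.046 -0.04 -0.006 0 1" --pt "0.046 -0.04 -0.006 0 1" --pt "0.046 -0.04 -0.006 0 1" --pt "0.046 -0.04 -0.006 0 1" --pt "0.046 -0.04 -0.006 0 1" --pt "0.046 -0.04 0 0 1" --pt "0.046 -0.04 0 0.18 1" --pt "0.04 -0.04 0 0.18 1" --grip_force 40

```text
t: 1.95
tool_pos: [0.4253, -0.2284, 0.2633]
tool_rot: [3.134, -0.181, 0.008]
contact_force: [0.8, -0.0, -0.9]
opening: 0.0853
```

```bash
python3 - <<'E'
from h import *
go(pw(-.098,-.055,.24))
p=shot('wrist','w1.png'); print(p['mtx'],p['mount'])
for t in('latch_thumb','cover_tab','cover_hinge','printer'):
    for d in ctrl.spot_point(p,t)[:2]: print(t,np.round(d['uv'],1),round(d['confidence'],2))
E
```

```text
t 1.95 pos [ 0.4253 -0.2284  0.2633] F [ 0.8 -0.  -0.9] open 0.0853
delta tool [ 0.058  -0.1096  0.0234] turn opts [-3.102  0.04 ] q [-0.65 -0.32  1.9   0.    1.56  1.04]
printer xy [np.float64(-0.1517), np.float64(-0.1668)] tool x [ 0.993 -0.115  0.005] y [-0.115 -0.993  0.002] z [ 0.005 -0.003 -1.   ]
[[325.1922621    0.         280.95811603]
 [  0.         325.1922621  209.07810712]
 [  0.           0.           1.        ]] [[ 1.30068001e-03 -9.51122003e-01 -3.08812634e-01  7.94271133e-02]
 [ 9.99998670e-01  9.33107011e-04  1.33796232e-03 -5.19425468e-04]
 [-9.84410167e-04 -3.08813964e-01  9.51121952e-01 -1.43734855e-01]
 [ 0.00000000e+00  0.00000000e+00  0.00000000e+00  1.00000000e+00]]
latch_thumb [152. 139.] 0.76
latch_thumb [ 78.9 141.6] 0.36
cover_tab [ 75.7 140.7] 0.83
printer [409.7 116.6] 0.15
```

View pics/w1.png

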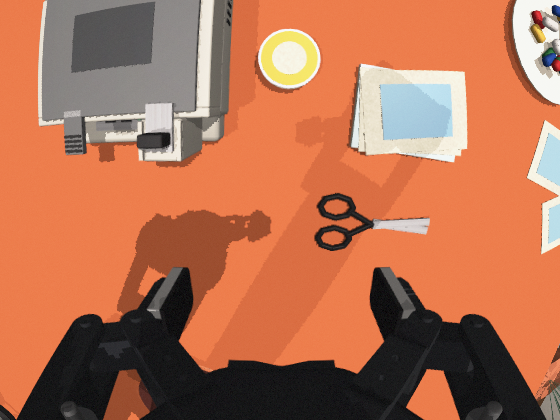

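>>> apply_moves --pt "0.008 -0.055 0 0.02 1" --pt "0.006 -0.05 0 0.02 1" --pt "0.006 -0.015 0 0.01 1" --pt "0 0 0 0 1" --pt "0 0 0 0 1" --pt "0 0 0 0 1" --pt "0 0 0 0 1" --pt "0 0 0 0 1"

```text
t: 3.2
tool_pos: [0.4562, -0.1211, 0.2624]
tool_rot: [3.125, -0.274, 0.004]
contact_force: [0.3, -0.4, 0.7]
opening: 0.0852
```

```bash
cat >> h.py <<'E'
def ww(p,uv,o,z=None):
    M=p['mtx']; T=np.array(p['mount']); u,v=uv
    x=(u-M[0,2])/M[0,0]; y=(v-M[1,2])/M[1,1]; th=np.hypot(x,y)
    r=np.array([x/th*np.sin(th),y/th*np.sin(th),np.cos(th)]) if th>1e-9 else np.array([0,0,1.])
    Rm=R.from_rotvec(o['tool_rot']).as_matrix()
    e=Rm@T[:3,3]+o['tool_pos']; d=Rm@T[:3,:3]@r
    if z is not None: return e+d*(z-e[2])/d[2]
    i,j=int(round(v)),int(round(u)); a=p['range_z'][i-1:i+2,j-1:j+2]; a=a[a>0]
    return e+d*np.median(a)/r[2]
def inv(q,O=None):
    O=globals()['O'] if O is None else O
    c,s=np.cos(YAW),np.sin(YAW); e=np.array(q)[:2]-O
    return np.round([c*e[0]+s*e[1],-s*e[0]+c*e[1]],4)
E
python3 - <<'E'
from h import *
go(pw(-.098,-.055,.24))
o=ctrl.get_obs(); p=shot('wrist','w2.png')
for t,z in(('latch_thumb',.138),('cover_tab',.117),('cover_hinge',.117)):
    for d in ctrl.spot_point(p,t)[:2]: q=ww(p,d['uv'],o,z); print(t,np.round(d['uv'],1),round(d['confidence'],2),q.round(4),inv(q),ww(p,d['uv'],o).round(4))
E
```

```text
t 3.2 pos [ 0.4562 -0.1211  0.2624] F [ 0.3 -0.4  0.7] open 0.0852
delta tool [ 0.0398 -0.0019  0.0225] turn opts [ 3.122 -0.02 ] q [-0.42 -0.35  1.92 -0.    1.56  1.33]
printer xy [np.float64(-0.1379), np.float64(-0.056)] tool x [ 0.985 -0.174  0.003] y [-0.174 -0.985  0.004] z [ 0.002 -0.004 -1.   ]
latch_thumb [275.6 156.4] 0.74 [ 0.495  -0.1237  0.138 ] [-0.0991 -0.0526] [ 0.4969 -0.1242  0.1513]
latch_thumb [114.7  75.6] 0.19 [0.5957 0.0024 0.138 ] [-0.0191  0.0875] [0.601 0.014 0.115]
cover_tab [174.2 158.6] 0.68 [ 0.508 -0.03   0.117] [-0.1007  0.0419] [ 0.5086 -0.0323  0.1235]
```

View pics/w2.png

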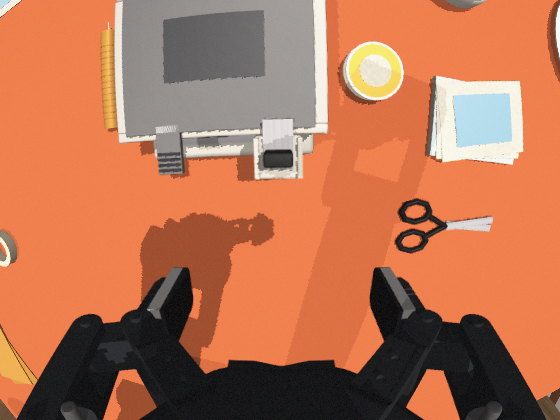

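```bash
python3 - <<'E'
from h import *
o=ctrl.get_obs(); p=ctrl.get_image('wrist')
im=p['img'].astype(int).sum(-1)
sub=(im[140:185,255:305]<130); v,u=np.nonzero(sub); v=v+140;u=u+255
print(u.min(),u.max(),v.min(),v.max())
for a in((u.min(),158),(u.max(),158),(278,v.min()),(278,v.max())):
    q=ww(p,a,o,.15); print(a,q.round(4),inv(q), ww(p,a,o).round(4))
for a in((158,168),(182,168),(119,138),(325,130),(123,60),(322,60)):
    q=ww(p,a,o); print(a,q.round(4),inv(q))
E
```

```text
264 291 150 166
(np.int64(264), 158) [ 0.4972 -0.1144  0.15  ] [-0.0983 -0.0431] [ 0.4972 -0.1144  0.1497]
(np.int64(291), 158) [ 0.4935 -0.1355  0.15  ] [-0.0987 -0.0645] [ 0.4936 -0.1355  0.1508]
(278, np.int64(150)) [ 0.5016 -0.1265  0.15  ] [-0.0921 -0.0543] [ 0.4998 -0.1261  0.1356]
(278, np.int64(166)) [ 0.4889 -0.1242  0.15  ] [-0.105  -0.0541] [ 0.489  -0.1243  0.151 ]
(158, 168) [0.4902 0.0372 0.0021] [-0.1286  0.1056]
(182, 168) [ 0.4984 -0.0363  0.121 ] [-0.1092  0.0342]
(119, 138) [0.5402 0.0237 0.1145] [-0.0772  0.1   ]
(325, 130) [ 0.5083 -0.17    0.1163] [-0.0788 -0.0963]
(123, 60) [ 6.114e-01 -4.000e-04  1.221e-01] [-0.0031  0.0872]
(322, 60) [ 0.571  -0.1776  0.1163] [-0.0157 -0.0942]
```

>>> apply_moves --pt "0.02 -0.002 0.01 -0.02 1" --pt "0.02 -0.001 0.03 0 1" --pt "0 0 0.045 0 1" --pt "0 0 0.035 0 1" --pt "0 0 0.012 0 1" --pt "0 0 0 0 1" --pt "0 0 0 0 1" --pt "0 0 0 0 1"

```text
t: 4.45
tool_pos: [0.5017, -0.1257, 0.133]
tool_rot: [3.125, -0.238, 0.02]
contact_force: [0.4, 0.7, 0.4]
opening: 0.0852
```

```bash
python3 - <<'E'
from h import *
go(pw(-.098,-.054,.129))
shot('wrist','w3.png')
E
```

```text
t 4.45 pos [ 0.5017 -0.1257  0.133 ] F [0.4 0.7 0.4] open 0.0852
delta tool [-0.006   0.0004  0.0039] turn opts [-3.138e+00  3.000e-03] q [-0.39 -0.13  1.96 -0.    1.3   1.34]
printer xy [np.float64(-0.0921), np.float64(-0.0536)] tool x [ 0.988 -0.151  0.013] y [-0.151 -0.988  0.006] z [ 0.012 -0.008 -1.   ]
```

View pics/w3.png

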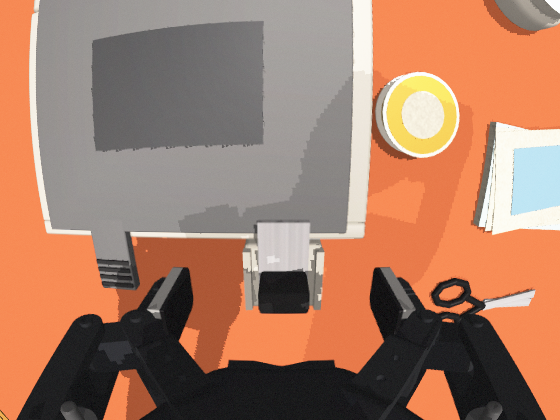

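>>> apply_moves --pt "-0.006 0 0.003 0 1" --pt "0 0 0 0 -0.5" --pt "0 0 0 0 -1" --pt "0 0 0 0 -1" --pt "0 0 0 0 -1" --pt "0 0 0 0 -1" --pt "0 0 0 0 -1" --pt "0 0 0 0 -1" --grip_force 40

```text
t: 5.5
tool_pos: [0.4962, -0.1259, 0.1318]
tool_rot: [3.123, -0.238, 0.024]
contact_force: [-1.0, -0.7, 0.8]
opening: 0.0232
```

```bash
python3 - <<'E'
from h import *
go(pw(-.114,-.054,.129))
shot('wrist','w4.png')
E
```

```text
t 5.5 pos [ 0.4962 -0.1259  0.1318] F [-1.  -0.7  0.8] open 0.0232
delta tool [-0.0165 -0.0007  0.0026] turn opts [-3.139e+00  3.000e-03] q [-0.39 -0.15  1.98 -0.    1.3   1.33]
printer xy [np.float64(-0.0976), np.float64(-0.0546)] tool x [ 0.988 -0.151  0.016] y [-0.152 -0.988  0.009] z [ 0.014 -0.011 -1.   ]
```

View pics/w4.png

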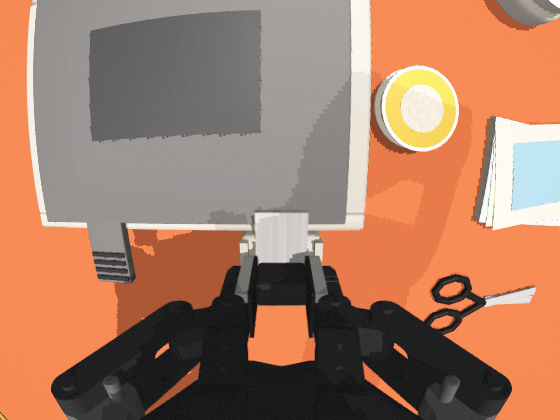

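>>> apply_moves --pt "-0.004 0 0 0 -1" --pt "-0.004 0 0 0 -1" --pt "-0.004 0 0 0 -1" --pt "-0.004 0 0 0 -1" --pt "-0.003 0 0 0 -1" --pt "-0.003 0 0 0 -1" --pt "-0.002 0 0 0 -1" --pt "-0.002 0 0 0 -1"

```text
t: 6.55
tool_pos: [0.4802, -0.1234, 0.1319]
tool_rot: [3.119, -0.239, 0.08]
contact_force: [13.6, -3.0, -8.3]
opening: 0.0231
```

```bash
python3 - <<'E'
from h import *
go(pw(-.114,-.054,.129))
shot('wrist','w5.png')
E
```

```text
t 6.55 pos [ 0.4802 -0.1234  0.1319] F [13.6 -3.  -8.3] open 0.0231
delta tool [-0.0005 -0.0006  0.0029] turn opts [-3.14e+00  2.00e-03] q [-0.4  -0.22  2.04  0.    1.27  1.32]
printer xy [np.float64(-0.1137), np.float64(-0.0546)] tool x [ 0.987 -0.152  0.052] y [-0.153 -0.988  0.009] z [ 0.05  -0.017 -0.999]
```

View pics/w5.png

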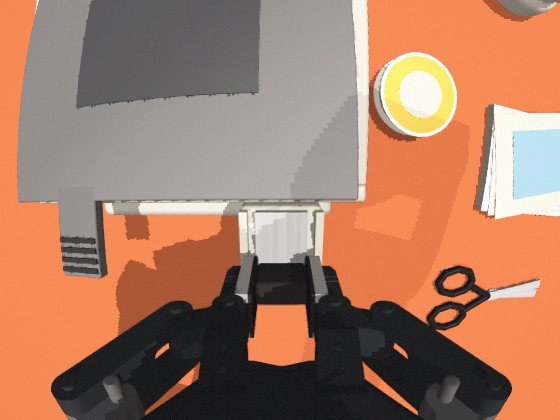

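>>> apply_moves --pt "0 0 0 0 -0.2" --pt "0 0 0 0 0.5" --pt "0 0 0 0 1" --pt "0 0 0 0 1" --pt "0 0 -0.03 0 1" --pt "-0.01 0 -0.05 0 1" --pt "-0.01 0 -0.04 0 1" --pt "0 0 0 0 1"

```text
t: 7.6
tool_pos: [0.451, -0.117, 0.2526]
tool_rot: [3.122, -0.239, 0.065]
contact_force: [-0.2, 0.3, -0.1]
opening: 0.0853
```

```bash
python3 - <<'E'
from h import *
go(pw(-.12,.045,.25))
o=ctrl.get_obs(); p=shot('wrist','w6.png')
for t,z in(('latch_thumb',.15),('cover_tab',.1454)):
    for d in ctrl.spot_point(p,t)[:2]: q=ww(p,d['uv'],o,z); print(t,np.round(d['uv'],1),round(d['confidence'],2),q.round(4),inv(q),ww(p,d['uv'],o).round(4))
E
```

```text
t 7.6 pos [ 0.451  -0.117   0.2526] F [-0.2  0.3 -0.1] open 0.0853
delta tool [ 0.0237 -0.0978  0.003 ] turn opts [-3.139e+00  2.000e-03] q [-0.42 -0.39  1.97  0.    1.52  1.31]
printer xy [np.float64(-0.1436), np.float64(-0.0528)] tool x [ 0.987 -0.152  0.042] y [-0.152 -0.988  0.007] z [ 0.041 -0.013 -0.999]
latch_thumb [279.9 155.8] 0.83 [ 0.4968 -0.1237  0.15  ] [-0.0973 -0.0523] [ 0.4968 -0.1237  0.1508]
cover_tab [162.6 157.9] 0.67 [ 0.511  -0.029   0.1454] [-0.0978  0.0435] [ 0.5114 -0.0315  0.152 ]
```

View pics/w6.png

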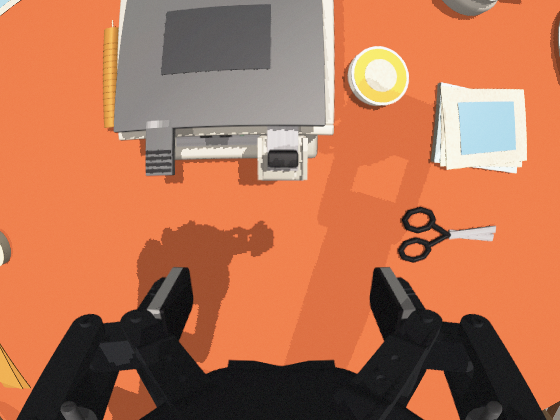

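>>> apply_moves --pt "0.01 -0.05 0 0 1" --pt "0.01 -0.048 0 0 1" --pt "0.025 0 0.01 0 1" --pt "0 0 0.03 0 1" --pt "0 0 0.04 0 1" --pt "0 0 0.025 0 1" --pt "0 0 0 0 1" --pt "0 0 0 0 1"

```text
t: 8.75
tool_pos: [0.5064, -0.0225, 0.1248]
tool_rot: [3.129, -0.24, 0.012]
contact_force: [-0.1, 0.3, 0.2]
opening: 0.0857
```

```bash
python3 - <<'E'
from h import *
go(pw(-.0985,.045,.130))
shot('wrist','w7.png')
E
```

```text
t 8.75 pos [ 0.5064 -0.0225  0.1248] F [-0.1  0.3  0.2] open 0.0857
delta tool [ 0.0049  0.0041 -0.0052] turn opts [-3.14e+00  2.00e-03] q [-0.19 -0.15  1.99 -0.    1.29  1.54]
printer xy [np.float64(-0.1034), np.float64(0.0491)] tool x [ 0.988 -0.153  0.008] y [-0.153 -0.988  0.003] z [ 0.007 -0.004 -1.   ]
```

View pics/w7.png

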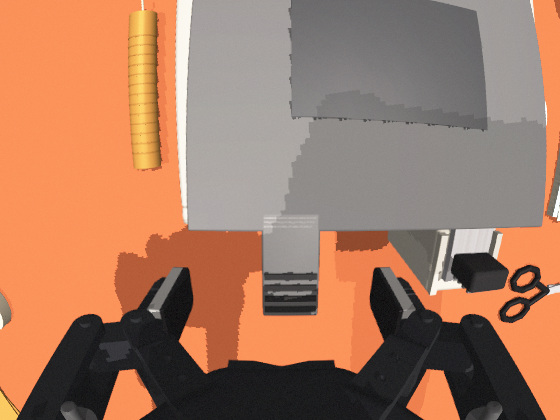

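>>> apply_moves --pt "0.004 0.004 -0.005 0 1" --pt "0 0 0 0 0" --pt "0 0 0 0 -1" --pt "0 0 0 0 -1" --pt "0 0 0 0 -1" --pt "0 0 0 0 -1" --pt "0 0 0 0 -1" --pt "0 0 0 0 -1" --grip_force 25

```text
t: 9.8
tool_pos: [0.5122, -0.0273, 0.1342]
tool_rot: [3.129, -0.24, 0.023]
contact_force: [-0.4, 1.1, 0.6]
opening: 0.0234
```

```bash
python3 - <<'E'
from h import *
go(pw(-.0985,.045,.130))
shot('wrist','w8.png')
E
```

```text
t 9.8 pos [ 0.5122 -0.0273  0.1342] F [-0.4  1.1  0.6] open 0.0234
delta tool [-0.0016  0.0003  0.0042] turn opts [-3.14e+00  2.00e-03] q [-0.2  -0.15  1.97 -0.    1.3   1.53]
printer xy [np.float64(-0.097), np.float64(0.0453)] tool x [ 0.988 -0.153  0.015] y [-0.153 -0.988  0.002] z [ 0.014 -0.005 -1.   ]
```

View pics/w8.png

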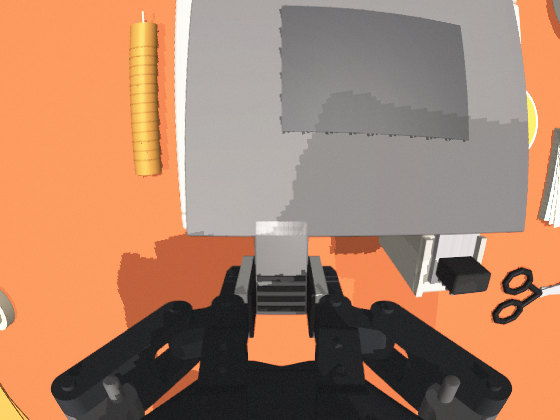

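```bash
cat > arc.py <<'E'
from h import *
import sys
def arc(n,da,r=.1695,off=.0115):
    go(pw(-.0985,.045,.13)); o,Rm=st()
    px,py=inv(o['tool_pos']); z=o['tool_pos'][2]+off-.117
    a=np.arctan2(z,.07-px); print('angle',a,'r',np.hypot(z,.07-px))
    c=np.array([np.cos(YAW),np.sin(YAW),0])
    p0=np.array([.07-px,z])
    for i in range(n):
        a1=a+da*(i+1); p1=r*np.array([np.cos(a1),np.sin(a1)]); d=p1-p0
        wd=c*-d[0]+np.array([0,0,d[1]]); print(round(a1,2),(Rm.T@wd).round(4)); p0=p1
if __name__=='__main__': arc(int(sys.argv[1]),float(sys.argv[2]))
E
python3 arc.py 8 .09
```

```text
t 9.85 pos [ 0.5122 -0.0273  0.1342] F [0.8 1.  0.1] open 0.023
delta tool [-0.0016  0.0003  0.0042] turn opts [-3.14e+00  2.00e-03] q [-0.2  -0.15  1.97 -0.    1.3   1.53]
printer xy [np.float64(-0.097), np.float64(0.0453)] tool x [ 0.988 -0.153  0.015] y [-0.153 -0.988  0.002] z [ 0.014 -0.005 -1.   ]
angle 0.17028914774362103 r 0.16945097155402888
0.26 [ 0.0034  0.     -0.0149]
0.35 [ 0.0048  0.     -0.0145]
0.44 [ 0.0061  0.     -0.014 ]
0.53 [ 0.0073  0.     -0.0134]
0.62 [ 0.0085  0.     -0.0127]
0.71 [ 0.0096  0.     -0.0119]
0.8 [ 0.0106  0.     -0.0109]
0.89 [ 0.0116  0.     -0.0099]
```

>>> apply_moves --pt "0.0034 0 -0.015 0 -1" --pt "0.0048 0 -0.0145 0 -1" --pt "0.0061 0 -0.014 0 -1" --pt "0.0073 0 -0.0134 0 -1" --pt "0.0085 0 -0.0127 0 -1" --pt "0.0096 0 -0.0119 0 -1" --pt "0.0106 0 -0.0109 0 -1" --pt "0 0 0 0 -1"

```text
t: 10.85
tool_pos: [0.5641, -0.0354, 0.2309]
tool_rot: [3.129, -0.241, 0.02]
contact_force: [2.2, 0.3, -4.9]
opening: 0.0233
```

```bash
python3 arc.py 8 .09; python3 -c "
from h import *
shot('wrist','w9.png');shot('side','s9.png')"
```

```text
t 10.85 pos [ 0.5641 -0.0354  0.2309] F [ 2.2  0.3 -4.9] open 0.0233
delta tool [-5.540e-02 -1.000e-04  1.002e-01] turn opts [-3.14e+00  1.00e-03] q [-0.19 -0.1   1.76 -0.    1.46  1.53]
printer xy [np.float64(-0.0445), np.float64(0.0453)] tool x [ 0.988 -0.153  0.013] y [-0.153 -0.988  0.003] z [ 0.013 -0.004 -1.   ]
angle 0.8307033107589276 r 0.16979147281670018
0.92 [ 0.012   0.     -0.0094]
1.01 [ 0.0127  0.     -0.0085]
1.1 [ 0.0134  0.     -0.0073]
1.19 [ 0.014   0.     -0.0061]
1.28 [ 0.0145  0.     -0.0048]
1.37 [ 0.0148  0.     -0.0035]
1.46 [ 0.0151  0.     -0.0022]
1.55 [ 0.0152  0.     -0.0008]
```

View pics/w9.png

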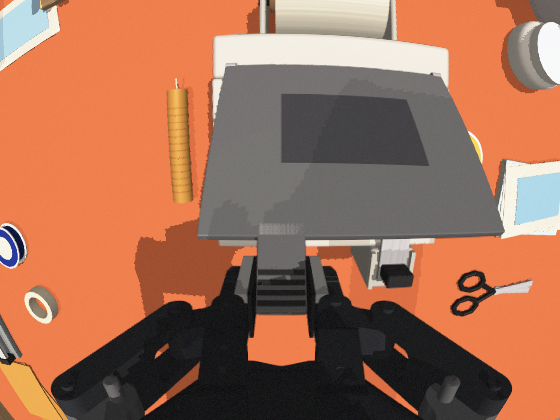

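View pics/s9.png

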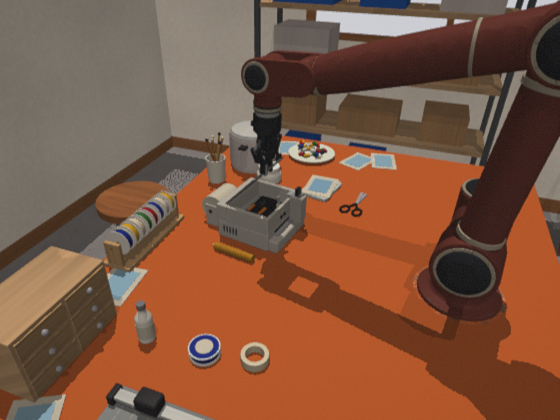

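>>> apply_moves --pt "0.012 0 -0.0095 0 -1" --pt "0.0127 0 -0.0085 0 -1" --pt "0.0134 0 -0.0073 0 -1" --pt "0.014 0 -0.0061 0 -1" --pt "0.0145 0 -0.0048 0 -1" --pt "0.0148 0 -0.0035 0 -1" --pt "0.0151 0 -0.0022 0 -1" --pt "0.0152 0 -0.0008 0 -1"

```text
t: 11.95
tool_pos: [0.6716, -0.0522, 0.2748]
tool_rot: [3.129, -0.24, -0.013]
contact_force: [-1.6, 0.9, -3.4]
opening: 0.0229
```

```bash
python3 arc.py 8 .06; python3 -c "
from h import *
shot('wrist','w10.png')"
```

```text
t 11.95 pos [ 0.6716 -0.0522  0.2748] F [-1.6  0.9 -3.4] open 0.0229
delta tool [-0.1617 -0.0006  0.1461] turn opts [-3.14e+00  2.00e-03] q [-0.19  0.15  1.44 -0.    1.56  1.54]
printer xy [np.float64(0.0644), np.float64(0.0453)] tool x [ 0.988 -0.153 -0.008] y [-0.153 -0.988  0.004] z [-0.009 -0.003 -1.   ]
angle 1.5377353362471649 r 0.16941477547410624
1.6 [ 0.0102  0.     -0.0002]
1.66 [0.0102 0.     0.0005]
1.72 [0.0101 0.     0.0011]
1.78 [0.01   0.     0.0017]
1.84 [0.0099 0.     0.0023]
1.9 [0.0097 0.     0.0029]
1.96 [0.0096 0.     0.0035]
2.02 [ 0.0093 -0.      0.004 ]
```

View pics/w10.png

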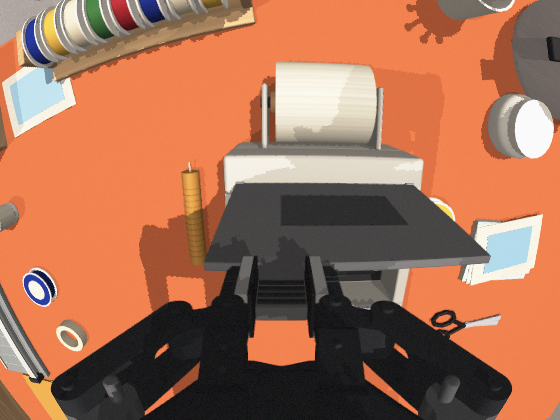

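>>> apply_moves --pt "0.0105 0 0 0 -1" --pt "0.0105 0 0.0005 0 -1" --pt "0.0105 0 0.001 0 -1" --pt "0.0105 0 0.0017 0 -1" --pt "0.008 0 0.0015 0 -1" --pt "0 0 0 0 -0.2" --pt "0 0 0 0 0.6" --pt "0 0 0 0 1"

```text
t: 13.0
tool_pos: [0.726, -0.0609, 0.2714]
tool_rot: [3.128, -0.241, -0.007]
contact_force: [1.1, -0.6, -0.6]
opening: 0.069
```

```bash
python3 arc.py 1 .06; python3 -c "
from h import *
shot('wrist','w11.png')"
```

```text
t 13.0 pos [ 0.726  -0.0609  0.2714] F [ 1.1 -0.6 -0.6] open 0.069
delta tool [-0.2174 -0.0008  0.1423] turn opts [-3.14e+00  1.00e-03] q [-0.18  0.28  1.3  -0.    1.57  1.54]
printer xy [np.float64(0.1195), np.float64(0.0451)] tool x [ 0.988 -0.153 -0.004] y [-0.153 -0.988  0.005] z [-0.005 -0.004 -1.   ]
angle 1.8607228315831588 r 0.1731484842580947
1.92 [ 0.0086 -0.      0.0067]
```

View pics/w11.png

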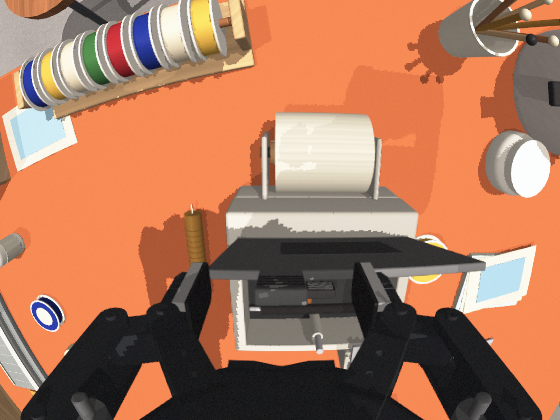

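>>> apply_moves --pt "0 0 -0.04 0 1" --pt "0 0 -0.025 0 1" --pt "-0.05 0 0 0 1" --pt "-0.06 0.015 0 0 1" --pt "-0.045 0.03 0.02 0 1" --pt "0 0 0.04 0 1" --pt "0 0 0 0 1" --pt "0 0 0 0 1"

```text
t: 14.05
tool_pos: [0.5631, -0.0824, 0.2831]
tool_rot: [3.125, -0.24, 0.01]
contact_force: [0.5, 0.1, -0.1]
opening: 0.0857
```

```bash
python3 - <<'E'
from h import *
go(pw(0,0,.2))
o=ctrl.get_obs(); p=shot('wrist','w12.png')
for d in ctrl.spot_point(p,'cartridge_grip')[:3]: q=ww(p,d['uv'],o,.098); print(np.round(d['uv'],1),round(d['confidence'],2),q.round(4),inv(q),ww(p,d['uv'],o).round(4))
p=ctrl.get_image('top')
for d in ctrl.spot_point(p,'cartridge_grip')[:3]: q=w(p,d['uv']); print(np.round(d['uv'],1),round(d['confidence'],2),q.round(4),inv(q))
E
```

```text
t 14.05 pos [ 0.5631 -0.0824  0.2831] F [ 0.5  0.1 -0.1] open 0.0857
delta tool [ 0.0376 -0.0017  0.0834] turn opts [-3.14e+00  2.00e-03] q [-0.27 -0.11  1.69 -0.01  1.56  1.45]
printer xy [np.float64(-0.0382), np.float64(-0.0013)] tool x [ 0.988 -0.152  0.007] y [-0.152 -0.988  0.007] z [ 0.006 -0.007 -1.   ]
[147.3 178.4] 0.64 [0.6676 0.4151 0.0409] [-0.0117  0.5063]
[320.8 225.8] 0.45 [ 0.4979 -0.1274  0.1501] [-0.0956 -0.0559]
[404.3 228.1] 0.24 [ 0.4916 -0.4076  0.0141] [-0.0586 -0.3336]
```

View pics/w12.png

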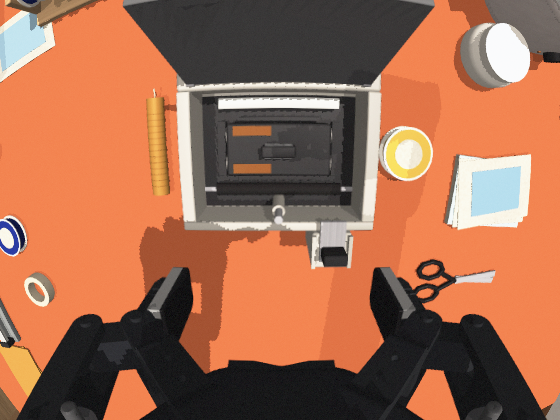

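```bash
python3 - <<'E'
from h import *
o=ctrl.get_obs(); p=ctrl.get_image('wrist')
for a in((262,151),(295,151),(278,146),(278,151),(278,157),(226,150),(332,150),(278,190),(278,174),(215,150),(345,150),(278,130)):
    q=ww(p,a,o); print(a,inv(q),q[2].round(4), 'at .108',inv(ww(p,a,o,.108)))
cv2.imwrite('pics/w13.png',cv2.resize(p['img'][80:235,170:390,::-1].copy(),None,fx=3.5,fy=3.5,interpolation=2))
E
```

```text
(262, 151) [-0.001   0.0166] 0.1082 at .108 [-0.001   0.0166]
(295, 151) [-0.001  -0.0159] 0.1079 at .108 [-0.0009 -0.0159]
(278, 146) [0.0039 0.0009] 0.1074 at .108 [0.004  0.0009]
(278, 151) [-0.0009  0.0009] 0.1091 at .108 [-0.001   0.0009]
(278, 157) [-0.0068  0.0008] 0.1094 at .108 [-0.007   0.0009]
(226, 150) [-0.0039  0.0579] 0.074 at .108 [0.0004 0.0524]
(332, 150) [-0.0036 -0.0582] 0.0744 at .108 [ 0.0006 -0.0526]
(278, 190) [-0.0482  0.0008] 0.0784 at .108 [-0.0407  0.0008]
(278, 174) [-0.028   0.0008] 0.0891 at .108 [-0.0242  0.0008]
(215, 150) [-0.0051  0.0726] 0.062 at .108 [0.0006 0.0635]
(345, 150) [-0.0048 -0.0754] 0.0617 at .108 [ 0.0009 -0.0658]
(278, 130) [0.0185 0.0009] 0.0888 at .108 [0.0198 0.0009]
```

View pics/w13.png

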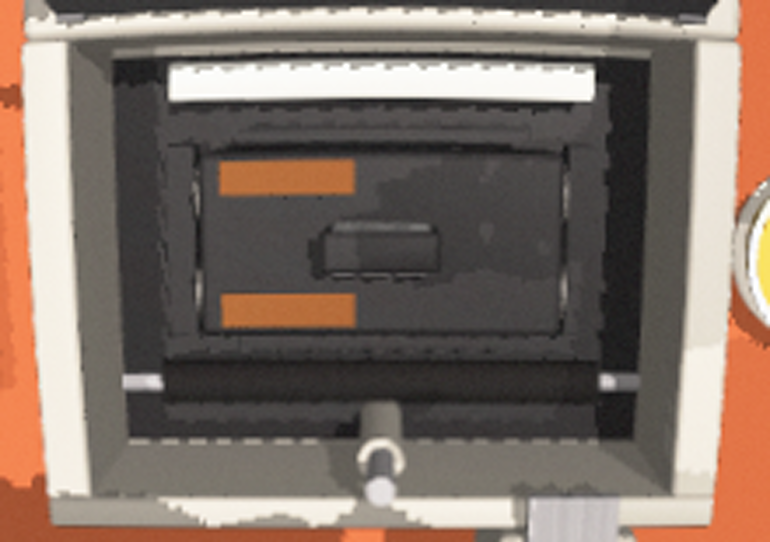

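>>> apply_moves --pt "0.02 -0.002 0.02 0 1" --pt "0.017 0 0.04 0 1" --pt "0 0 0.045 0 1" --pt "0 0 0.035 0 1" --pt "0 0 0.025 0 1" --pt "0 0 0.01 0 1" --pt "0 0 0 0 1" --pt "0 0 0 0 1"

```text
t: 15.3
tool_pos: [0.6092, -0.0881, 0.1097]
tool_rot: [3.124, -0.236, 0.026]
contact_force: [0.1, -0.2, 0.5]
opening: 0.085
```

```bash
python3 - <<'E'
from h import *
go(pw(-.001,.0005,.092))
shot('wrist','w14.png')
E
```

```text
t 15.3 pos [ 0.6092 -0.0881  0.1097] F [ 0.1 -0.2  0.5] open 0.085
delta tool [-0.0096 -0.0004  0.0175] turn opts [-3.137  0.004] q [-0.26  0.12  1.75 -0.01  1.25  1.46]
printer xy [np.float64(0.0083), np.float64(0.0002)] tool x [ 0.988 -0.15   0.017] y [-0.15  -0.989  0.008] z [ 0.016 -0.01  -1.   ]
```

View pics/w14.png

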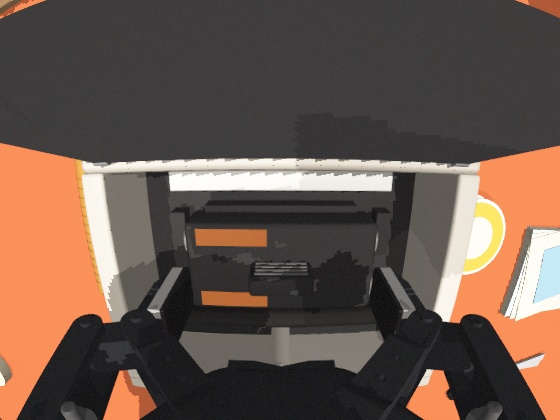

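>>> apply_moves --pt "-0.009 0 0.004 0.004 1" --pt "0 0 0.007 0 1" --pt "0 0 0.005 0 1" --pt "0 0 0 0 1" --pt "0 0 0 0 1" --pt "0 0 0 0 1" --pt "0 0 0 0 1" --pt "0 0 0 0 1" --grip_force 50

```text
t: 16.35
tool_pos: [0.6014, -0.0872, 0.0952]
tool_rot: [3.122, -0.243, 0.033]
contact_force: [-0.3, -0.2, -0.4]
opening: 0.0854
```

```bash
python3 - <<'E'
from h import *
go(pw(-.001,.0005,.092))
shot('wrist','w15.png')
E
```

```text
t 16.35 pos [ 0.6014 -0.0872  0.0952] F [-0.3 -0.2 -0.4] open 0.0854
delta tool [-0.0015 -0.0006  0.0031] turn opts [ 3.141 -0.   ] q [-0.26  0.12  1.78 -0.01  1.22  1.46]
printer xy [np.float64(0.0004), np.float64(-0.0001)] tool x [ 0.988 -0.155  0.022] y [-0.155 -0.988  0.008] z [ 0.02  -0.011 -1.   ]
```

View pics/w15.png

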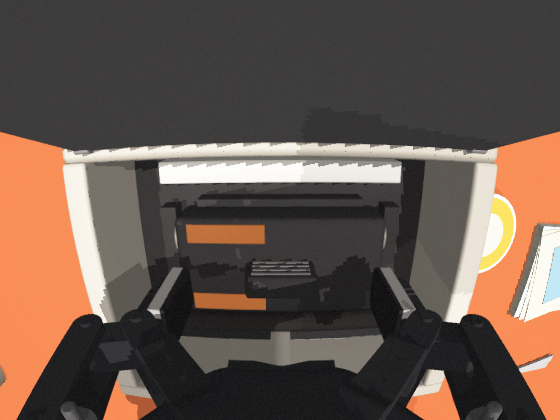

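>>> apply_moves --pt "-0.001 0 0.003 0 1" --pt "0 0 0 0 0.3" --pt "0 0 0 0 -0.5" --pt "0 0 0 0 -1" --pt "0 0 0 0 -1" --pt "0 0 0 0 -1" --pt "0 0 0 0 -1" --pt "0 0 0 0 -1" --grip_force 50

```text
t: 17.4
tool_pos: [0.6005, -0.087, 0.0922]
tool_rot: [3.122, -0.243, 0.033]
contact_force: [0.3, -0.3, -0.2]
opening: 0.0326
```

```bash
python3 - <<'E'
from h import *
go(pw(-.001,.0005,.24))
shot('wrist','w16.png')
E
```

```text
t 17.4 pos [ 0.6005 -0.087   0.0922] F [ 0.3 -0.3 -0.2] open 0.0326
delta tool [ 0.0027  0.0006 -0.1478] turn opts [ 3.141 -0.   ] q [-0.26  0.12  1.78 -0.01  1.22  1.46]
printer xy [np.float64(-0.0005), np.float64(-0.0001)] tool x [ 0.988 -0.155  0.022] y [-0.155 -0.988  0.008] z [ 0.02  -0.011 -1.   ]
```

View pics/w16.png

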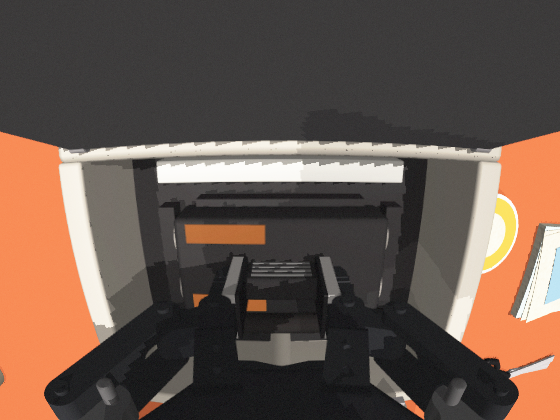

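>>> apply_moves --pt "0 0 -0.005 0 -1" --pt "0 0 -0.006 0 -1" --pt "0 0 -0.008 0 -1" --pt "0 0 -0.012 0 -1" --pt "0 0 -0.014 0 -1" --pt "0 0 -0.014 0 -1" --pt "0 0 -0.014 0 -1" --pt "0 0 -0.01 0 -1"

```text
t: 18.45
tool_pos: [0.5984, -0.0859, 0.1809]
tool_rot: [3.122, -0.243, 0.033]
contact_force: [1.2, -0.6, -0.2]
opening: 0.0328
```

```bash
python3 - <<'E'
from h import *
go(pw(-.001,.0005,.24))
shot('wrist','w17.png')
E
```

```text
t 18.45 pos [ 0.5984 -0.0859  0.1809] F [ 1.2 -0.6 -0.2] open 0.0328
delta tool [ 0.003   0.0007 -0.059 ] turn opts [ 3.141 -0.   ] q [-0.26  0.03  1.73 -0.01  1.37  1.46]
printer xy [np.float64(-0.0027), np.float64(0.0007)] tool x [ 0.988 -0.154  0.022] y [-0.155 -0.988  0.008] z [ 0.02  -0.011 -1.   ]
```

View pics/w17.png

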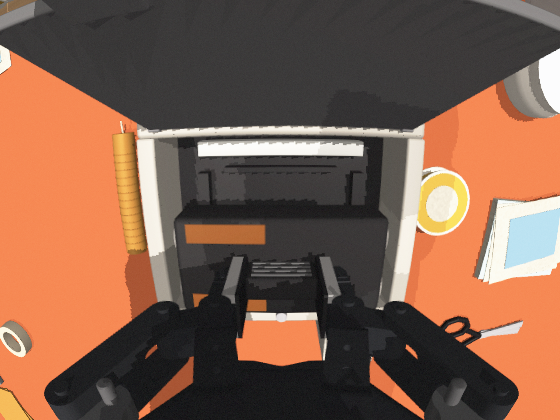

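>>> apply_moves --pt "0.001 0 -0.012 0 -1" --pt "0.001 0 -0.014 0 -1" --pt "0.001 0 -0.014 0 -1" --pt "0 0 -0.01 0 -1" --pt "0 0 -0.006 0 -1" --pt "0 0 0 0 -1" --pt "0 0 0 0 -1" --pt "0 0 0 0 -1"

```text
t: 19.5
tool_pos: [0.6005, -0.0858, 0.2414]
tool_rot: [3.122, -0.243, 0.033]
contact_force: [0.7, 0.4, -1.4]
opening: 0.0325
```

```bash
python3 - <<'E'
from h import *
go(pw(-.001,.0005,.24))
shot('wrist','w18.png'); p=shot('side','s18.png')
a=p['img'][110:270,180:340,::-1].copy()
cv2.imwrite('pics/s18c.png',cv2.resize(a,None,fx=3.7,fy=3.7,interpolation=2))
E
```

```text
t 19.5 pos [ 0.6005 -0.0858  0.2414] F [ 0.7  0.4 -1.4] open 0.0325
delta tool [-0.0003  0.0006  0.0014] turn opts [ 3.141 -0.   ] q [-0.26 -0.01  1.66 -0.01  1.47  1.46]
printer xy [np.float64(-0.0007), np.float64(0.0011)] tool x [ 0.988 -0.154  0.022] y [-0.155 -0.988  0.008] z [ 0.02  -0.011 -1.   ]
```

View pics/w18.png

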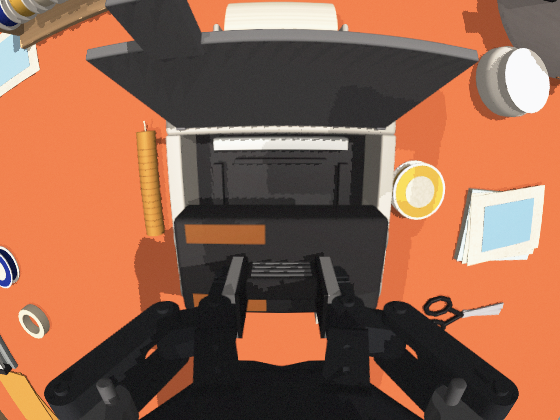

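View pics/s18c.png

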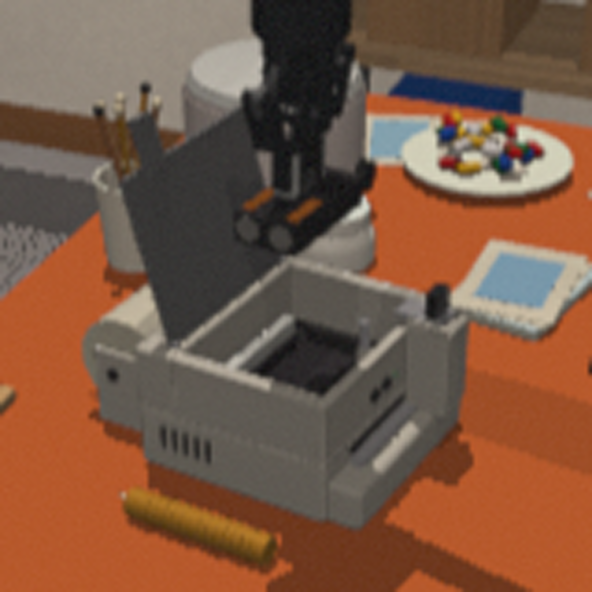

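```bash
python3 - <<'E'
from h import *
o=ctrl.get_obs(); print(o['tool_pos'],abs(o['dq']).max(),o['opening'])
print(ctrl.finish_job())
E
```

```text
[ 0.6004489  -0.08571925  0.24136384] 0.003618950876380132 0.03251835087063904
the job is handed in; nothing more can be done
None
```

I opened the printer, drew the cartridge straight up, and handed the job in at about 19.6 s while still holding it over the printer.

- **Latch:** I pinched the thumb piece and pulled it about 16 mm. The force rose to about 14 N, well above the spring's own force, so it was at its stop. The cover popped up, and after I let go the pictures showed the latch back home.
- **Cover:** I swung it by its tab past upright and let go at about 1.85 rad. It stays open by itself in the later pictures.
- **Cartridge:** I gripped it by the fin with a 32.5 mm opening, steady since the grasp. Its underside is about 94 mm above the rim, worked out from the measured tool height. The tool kept the same orientation from grasp to final hold, so the cartridge should be as level as it was when seated. The arm was still at hand-in, with joint speeds below 0.004 rad/s.
- **Rest of the table:** The last pictures show the candle, spool beside the printer, scissors and cards undisturbed and the cartridge clear of the cover. I compared these by eye and did not measure the other objects' positions again.
- **Disagreements:** The detection network did not find the cartridge fin, so I located it from the wrist camera's depth and picture. The tool was tilted by up to 3° while pulling the latch, and about 1.3° when it gripped the cartridge.

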